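Fit the second locating pin in the weld jig

TASK

The blue weld jig on the table has only one of its two yellow-headed locating pins fitted. Take the yellow-headed pin from the wooden pin rack, lower it nose down into the jig's empty funnel-mouthed socket without dropping it in from above, let it seat fully home and upright, and let go. Leave the red-headed and the black-headed pins in the rack.

Things in the scene. Friction and masses are not known exactly. Their poses are not given: they have to be found in the camera images.
- pin_yellow_grip (a point): Yellow-headed pin standing nose down in a wooden rack. Point on its axis in the head, 106 mm above the table at the start; z is up the pin. Head: 24 mm cylinder from 29 mm below to 21 mm above the point, to be gripped. Below it a conical collar 42 mm wide (top 29, small end 45 mm below the point), then a 16 mm shank; nose 96 mm below the point, 50 mm down its well. Loose fit, 0.15 kg.
- socket_mouth (a point): Centre of the mouth of the jig's empty socket, 85 mm above the table, z up; +y points to the fitted, fixed yellow pin 130 mm away. Mouth 48 mm wide, narrowing at 45 degrees over 10 mm to a 28 mm bore 60 mm deep. The pin's collar seats in the funnel: home, the pin's grip point is 29 mm above this point. The jig is a fixed blue plate 95 x 210 mm with an angle clip in the middle.
- pin_red_grip (a point): Bystander: red-headed pin in the rack, same shape, point at the same place in its head. The fixed rack, 70 x 210 mm, 60 mm tall, has three wells in a row, 75 mm apart, that hold the yellow, red and black pins in any order.
- pin_black_grip (a point): Bystander: black-headed pin in the rack, same shape as the yellow one, point at the same place in its head. To be left in its well.
Mind the look-alikes: they are no part of the job. Leave any orange look-alike of the part that bears pin_yellow_grip alone.

How it is judged:
On the way:
1. the yellow-headed pin, still held in the gripper, has its nose at least 31 mm down the empty socket (horizontal distance between pin_yellow_grip and socket_mouth below 0.015 m and z of pin_yellow_grip in the frame of socket_mouth below 0.065 m and contact force between the fingers and pin_yellow above 0.5 N), for 0.05 s.
At the end, for the whole second after the job is handed in: The yellow-headed pin stands in the jig's empty socket, within 8 mm of fully home, its head within 12 mm of the socket's axis and within 10 degrees of upright, released and at rest; the red-headed and black-headed pins are within 30 mm of where they were in the rack (horizontal distance between pin_yellow_grip and socket_mouth below 0.012 m and z of pin_yellow_grip in the frame of socket_mouth below 0.037 m and angle between pin_yellow_grip's own z axis and vertical below 0.175 rad and linear speed of pin_yellow below 0.02 m/s and distance of each of pin_red_grip, pin_black_grip from where it was at the start of the episode below 0.03 m); the robot touches nothing.
It fails at once if the red-headed or the black-headed pin is pulled or knocked more than 30 mm from its place (distance of any of pin_red_grip, pin_black_grip from where it was at the start of the episode above 0.03 m).
It also fails if it takes over 40 s, if anything falls off the work surface, if the arm or the gripper's body presses on something with over 40 N, if the wrist force passes 120 N, or if a joint passes its speed limit or range.

ROBOT

A 6-joint arm with a two-finger parallel gripper is mounted at the origin on the work surface; the furniture and walls round the work are solid. World frame = base frame: x ahead of the robot, y to its left, z up, the work surface at z = 0. Lengths are in m, angles in rad, forces in N, time in s.
With the tool pointing down it reaches from about 0.375 to 0.925 m from the base axis. Payload 5.7 kg.
Tool frame: the origin (TCP) lies at the very end of the fingers, on their centre line; the grasp point (between the pads) lies 19 mm behind it (robot.grip_point_offset is the distance from the TCP to the grasp point, in m); z points along the fingers, x is the direction in which the jaws open and shut, and the axes are right-handed (so a half turn about z gives the same grasp; the last joint's range is limited). The gripper opens to 88 mm and grips with 3 to 60 N. Pads are 20 mm wide; open, the fingers measure 115 mm over their backs; the gripper's body (75 mm by 178 mm) begins 61 mm behind the grasp point.
Start: joints at [1.152, 0.359, 1.51, -0, 1.272, -0.115], TCP at [0.179, 0.572, 0.223] pointing down, gripper open.
Joint ranges: [-2.97, 2.97], [-1.01, 2.36], [0.21, 2.38], [-0.96, 4.11], [0.2, 2.71], [-2.98, 2.98]. Speed limits (rad/s): [2.39, 2.39, 3.14, 3.14, 3.14, 3.14].

INTERFACE

Orientations are given as a unit quaternion [w, x, y, z].
In Python, from bench import robot gives the robot as it stands.
- The arm moves only by the shell command python3 -m jog 'ROWS' [OPENING]. ROWS is JSON, a list of rows, each a list of 2 entries, a list of its own where there are three numbers: the shift along the tool's x, y, z as a fraction of full scale, then the turn about the tool's z as a fraction of full scale. A call has 1 to 20 rows; each row shifts and turns the commanded pose from where the row before left it, along the tool's axes as they then stand; what a row does not reach is not made up. Full scale, the value 1, is 50 mm for a shift and 6 degrees for a turn. A row lasts 1/8 s, in which the tool goes at most 62.5 mm and 10.7 degrees, less where a joint would pass 70% of its speed; a pose out of reach is approached as far as the arm can. A call with a number of a shift or a turn outside -1 to 1 is refused whole. A call with a gripper value outside its range is refused whole. OPENING is the closure in counts, from 0 (fully open) to 255 (shut), set as the call begins (- or left out, the last holds). The fingers move at their own pace and stop on an object; the grip force is fixed at half the most. Time passes only in rows, so rows that do not move let the fingers close. It gives the time, the measured TCP pose, the force and the opening at its end, in the units of the state.
- robot.read_state(): the state, without advancing time (a new reading comes with each control period).
- robot.camera(name): name is "scene" or "top" or "wrist"; returns a dict with "color" (420x560x3 uint8, blue, green, red), "range_z" (420x560 float32, m along the optical axis (not along the pixel's ray), 0 where there is no reading), "intrinsics" (3x3 intrinsics, pixels), "dist_coeffs" ([k1, k2, p1, p2, k3] as OpenCV has them; the pictures are not rectified), "xyz" and "rotation" of the camera in the world; the wrist camera has in their place "tool_from_camera" (4x4, takes a point from camera to tool coordinates, whose origin is the TCP and whose axes are the tool frame's). Camera axes: x right, y up, looking along -z (the intrinsics and any distortion apply to the point x, -y, -z); pixel columns grow to the right and rows downward; lengths in m; the calibration is good to about 2 mm. A picture is of the moment at which its call begins: read the wrist's pose just before it.
- robot.close_job(): hands the job in, once; it reports no verdict.
The state is a dict: "clock": time; "q": joint angles; "joint_velocities": joint speeds; "joint_torque": joint torques, N m; "tcp_pos": TCP position; "ee_rot": TCP orientation; "contact_force": force on the tool from outside, world axes, zero at the start; "torque": the same for the moment, N m; "opening": opening from 0.0 (shut) to 1.0 (fully open).
Only numpy, scipy, OpenCV 4.12 (cv2) and the standard library are available. Lean on these libraries where they do the work, as an engineer would, in place of code of your own. Each camera call takes 0.05 s, during which the arm holds its last target.

## Working session

There is one attempt and no reset: what is moved stays moved. The work goes in short steps, Python scripts to look and compute and a shell command to move; the robot and the scene stay as the last step left them, time stands still between calls to the robot, and variables do not carry over. Pictures are saved under pics/ and viewed, and the job is handed in when it is done.

```bash
ls; mkdir -p pics
cat > h.py <<'E'
import numpy as np,cv2
from bench import robot
def save(n,c): cv2.imwrite(f'pics/{n}.png',c)
def shot(name):
    s=robot.read_state(); c=robot.camera(name)
    np.savez(f'{name}.npz',tcp=s['tcp_pos'],rot=s['ee_rot'],**{k:v for k,v in c.items()})
    return s,c
E
python3 - <<'E'
from h import *
s=robot.read_state(); print(s)
for n in('scene','top','wrist'):
    s,c=shot(n); save(n+'0',c['color']); print(n,[ (k,np.round(v,4).tolist()) for k,v in c.items() if k not in('color','range_z')])
E
```

```text
pics
{'clock': 0.0, 'q': array([ 1.15189619e+00,  3.59484946e-01,  1.51141847e+00, -1.07137672e-05,
        1.27247300e+00, -1.15109829e-01]), 'joint_velocities': array([ 0.00153091, -0.00046245,  0.00010579, -0.00061713,  0.00050333,
       -0.00030849]), 'joint_torque': array([-7.43316832e-04, -5.15383744e+01, -2.70729071e+01,  6.76343380e-02,
        3.49402393e-02, -1.09353216e-04]), 'tcp_pos': array([0.17922354, 0.57189925, 0.22182683]), 'ee_rot': array([ 4.46360069e-04,  8.05957519e-01,  5.91972704e-01, -7.72166221e-04]), 'contact_force': array([-0.03370371, -0.48171691, -0.9567479 ]), 'torque': array([0.00948575, 0.01896441, 0.03810926]), 'opening': 0.9942802505330057}
scene [('intrinsics', [[398.7228, 0.0, 275.3125], [0.0, 398.7228, 204.2464], [0.0, 0.0, 1.0]]), ('dist_coeffs', [-0.0331, 0.0, 0.0, 0.0, 0.0]), ('xyz', [0.1423, -0.6324, 0.615]), ('rotation', [0.8554, 0.4667, -0.1062, -0.1979])]
top [('intrinsics', [[533.4889, 0.0, 283.0293], [0.0, 533.4889, 217.3037], [0.0, 0.0, 1.0]]), ('dist_coeffs', [-0.0632, 0.0, 0.0, 0.0, 0.0]), ('xyz', [0.3025, 0.0791, 1.3023]), ('rotation', [0.7147, 0.0372, -0.0544, -0.6963])]
wrist [('intrinsics', [[302.7889, 0.0, 280.0797], [0.0, 302.7889, 206.029], [0.0, 0.0, 1.0]]), ('dist_coeffs', [-0.0253, 0.0, 0.0, 0.0, 0.0]), ('tool_from_camera', [[1.0, 0.0002, 0.0007, 0.0002], [0.0004, -0.9636, -0.2672, -0.0738], [0.0006, 0.2672, -0.9636, -0.1611], [0.0, 0.0, 0.0, 1.0]])]
```

View pics/scene0.png

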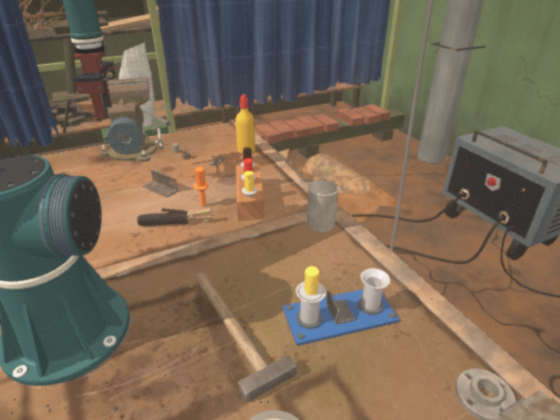

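View pics/top0.png

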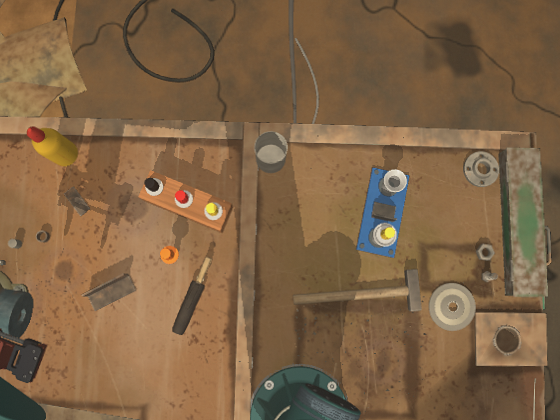

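View pics/wrist0.png

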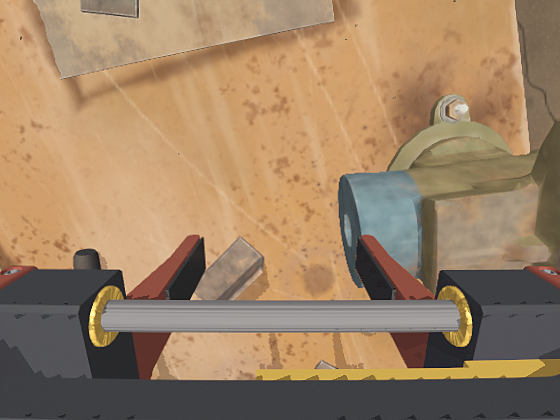

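The top view shows the rack pins black (152,186), red (182,197) and yellow (212,209). There is a free-standing orange look-alike at (169,255). On the jig, the fitted yellow pin is at (388,234) and the empty funnel at (395,181). The one to take is the yellow at (212,209), because it stands in the wooden rack. I'll confirm it in an enlarged crop.

Run:
```python
from h import *
c=np.load('top.npz')['color']; s=np.load('scene.npz')['color']
a=cv2.resize(c[165:275,130:240],None,fx=5,fy=5,interpolation=cv2.INTER_CUBIC)[:,:550]
save('cropA',a)
save('cropB',cv2.resize(c[160:260,345:425],None,fx=6,fy=6,interpolation=cv2.INTER_CUBIC))
save('cropC',cv2.resize(s[140:240,180:300],None,fx=6,fy=6,interpolation=cv2.INTER_CUBIC))
```

```text
(no output)
```

View pics/cropA.png

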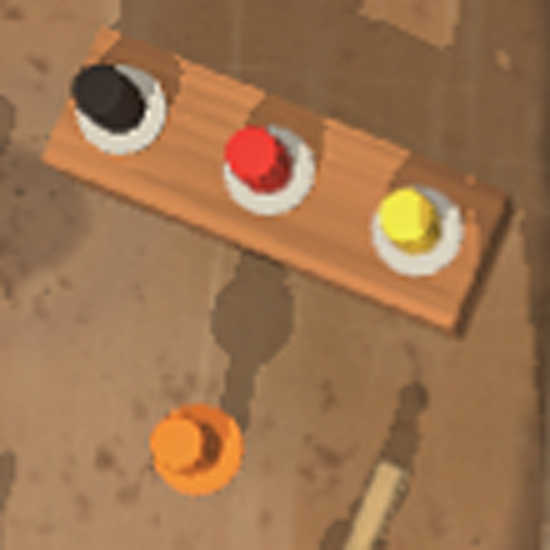

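View pics/cropB.png

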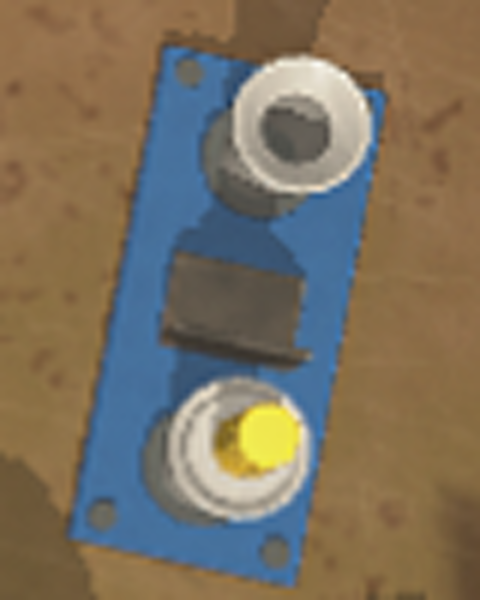

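View pics/cropC.png

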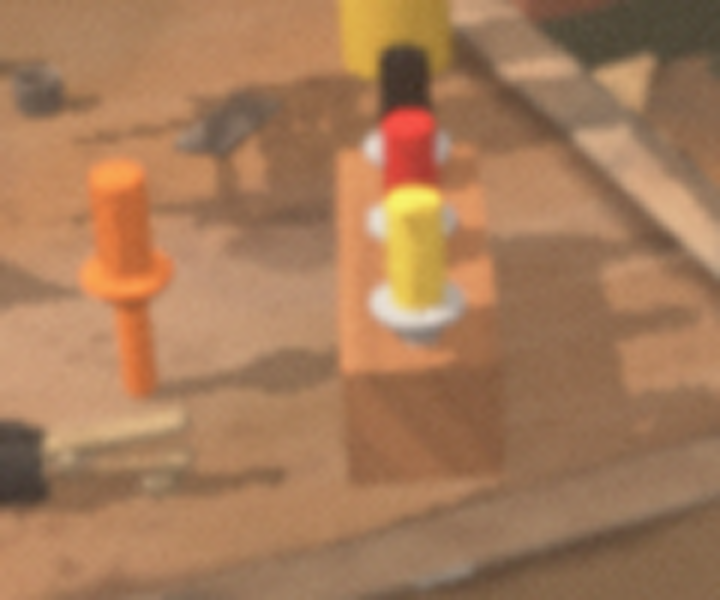

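Crop confirmed: the yellow head at the right-hand end of the wooden rack (top px ≈ (211.6,207.8)) is the target. The orange one stands free outside the rack. The jig's empty funnel is at (395.5,180.8). Next I turn these pixels into positions.

```bash
cat >> h.py <<'E'
from scipy.spatial.transform import Rotation as R
def RR(q): return R.from_quat([q[1],q[2],q[3],q[0]]).as_matrix()
def atz(c,uv,z):
    p=cv2.undistortPoints(np.array([[uv]],float),c['intrinsics'],c['dist_coeffs'])[0,0]
    d=np.array([p[0],-p[1],-1.])
    if 'xyz' in c: M,o=RR(c['rotation']),np.array(c['xyz'])
    else:
        T=np.array(c['tool_from_camera']);W=RR(c['rot']);M=W@T[:3,:3];o=W@T[:3,3]+np.array(c['tcp'])
    d=M@d; return o+d*(z-o[2])/d[2]
E
python3 - <<'E'
from h import *
c=np.load('top.npz'); s=np.load('scene.npz')
f=lambda x,y,k,ox,oy:((x+.5)/k-.5+ox,(y+.5)/k-.5+oy)
A=lambda x,y:f(x,y,5,130,165); B=lambda x,y:f(x,y,6,345,160); C=lambda x,y:f(x,y,6,180,140)
for n,p,z in[('Yhead',A(406,213),.127),('Ycollar',A(417,231),.077),('Rhead',A(253,151),.127),('Rcol',A(269,170),.077),('Khead',A(98,90),.127),('Kcol',A(121,110),.077),
 ('mouth',B(303,124),.085),('fithead',B(270,437),.135),('fitcol',B(239,449),.085),('plateTL',B(165,45),.012),('plateTR',B(385,90),.012),('plateBL',B(72,540),.012),('plateBR',B(297,585),.012),('orange head',A(180,444),.127)]: print(n,atz(c,p,z).round(4), c['range_z'][int(p[1]),int(p[0])])
print('scene Y', atz(s,C(412,200),.127).round(4), 'mouth',atz(s,(374,279),.085).round(4))
m=lambda u,v:atz(c,(u,v),0).round(3)
print('divider',m(245,125),m(245,400),m(520,135))
# depth cloud max heights by cell
d=c['range_z'];v,u=np.nonzero(d>0);p=cv2.undistortPoints(np.stack([u,v],1).astype(float)[:,None],c['intrinsics'],c['dist_coeffs'])[:,0]
z=d[v,u];P=np.stack([p[:,0]*z,-p[:,1]*z,-z],1)@RR(c['rotation']).T+c['xyz']
np.save('cloud.npy',P)
H={}
for y in np.arange(.6,-.6,-.05): print(round(y,2),[int(1000*P[(abs(P[:,0]-x)<.025)&(abs(P[:,1]-y)<.025),2].max(initial=-.001)) for x in np.arange(.2,.8,.05)])
for nm in('Y','m'):
    pass
E
```

```text
Yhead [0.4743 0.2134 0.127 ] 1.1830267
Ycollar [0.4734 0.2137 0.077 ] 1.1873848
Rhead [0.5003 0.2827 0.127 ] 1.1891067
Rcol [0.5    0.2835 0.077 ] 1.1836053
Khead [0.5261 0.3535 0.127 ] 1.1852452
Kcol [0.5264 0.3539 0.077 ] 1.1925473
mouth [ 0.5565 -0.2091  0.085 ] 1.2891976
fithead [ 0.4279 -0.1845  0.135 ] 1.1822662
fitcol [ 0.4284 -0.1837  0.085 ] 1.177288
plateTL [ 0.6033 -0.1687  0.012 ] 1.3348837
plateTR [ 0.5872 -0.2608  0.012 ] 1.3343748
plateBL [ 0.397  -0.1312  0.012 ] 1.299761
plateBR [ 0.381  -0.2233  0.012 ] 1.3029512
orange head [0.369  0.3084 0.127 ] 1.1820905
scene Y [0.475  0.2137 0.127 ] mouth [ 0.5543 -0.2115  0.085 ]
divider [0.705 0.151 0.   ] [0.034 0.129 0.   ] [ 0.704 -0.557  0.   ]
0.6 [232, 167, 131, 6, 26, 5, 10, 9, 207, 198, 11, -1, -1]
0.55 [394, 7, 9, 6, 9, 8, 10, 8, 139, 133, 11, -1, -1]
0.5 [391, 49, 50, 8, 7, 9, 6, 7, 7, 11, 12, -1, -1]
0.45 [7, 12, 50, 8, 7, 6, 6, 6, 7, 10, 10, -1, -1]
0.4 [608, 8, 47, 33, 7, 8, 70, 62, 8, 12, 15, -1, -1]
0.35 [7, 8, 7, 66, 7, 8, 131, 131, 9, 9, 12, -1, -1]
0.3 [38, 45, 24, 120, 120, 64, 132, 65, 7, 10, 13, -1, -1]
0
[... 237 characters left out ...]
7, 10, 7, 7, 6, 120, 121, 11, -1, -1]
-0.0 [10, 27, 30, 8, 9, 7, 7, 7, 7, 11, 14, -1, -1]
-0.05 [11, 27, 32, 6, 8, 7, 8, 7, 6, 11, 14, -1, -1]
-0.1 [10, 23, 30, 7, 7, 8, 6, 7, 7, 11, 12, -1, -1]
-0.15 [7, 9, 32, 7, 136, 135, 52, 17, 18, 11, 12, -1, -1]
-0.2 [12, 8, 33, 8, 140, 139, 53, 89, 89, 10, 14, -1, -1]
-0.25 [17, 34, 35, 36, 16, 15, 17, 89, 85, 11, 12, -1, -1]
-0.3 [8, 32, 33, 30, 7, 8, 7, 7, 8, 11, 12, -1, -1]
-0.35 [9, 14, 15, 7, 7, 8, 7, 8, 7, 10, 13, -1, -1]
-0.4 [12, 15, 15, 7, 7, 6, 8, 14, 26, 18, 14, -1, -1]
-0.45 [17, 20, 6, 61, 24, 8, 8, 17, 30, 29, 12, -1, -1]
-0.5 [17, 16, 58, 61, 59, 59, 59, 59, 59, 58, 12, -1, -1]
-0.55 [18, 16, 58, 59, 58, 60, 59, 59, 58, 58, 11, -1, -1]
```

Checks agree: red and yellow are 74.7 mm apart (75 given), socket and fitted pin 131 mm apart (130 given), and the scene camera is within about 3 mm. I'll grip with the jaws across the rack row (tool x at azimuth about −20.5°). First move: up, over to the pin, then turn.

```bash
python3 -m jog '[[[0,0,-0.8],0],[[-0.5,0.77,0],0],[[-0.5,0.77,0],0],[[-0.5,0.77,0],0],[[-0.5,0.77,0],0],[[-0.5,0.77,0],0],[[-0.5,0.77,0],0],[[-0.5,0.77,0],0],[[-0.5,0.77,0],0],[[-0.5,0.77,0],0],[[-0.5,0.77,0],0],[[0,0,0],1],[[0,0,0],1],[[0,0,0],1],[[0,0,0],1],[[0,0,0],1],[[0,0,0],1],[[0,0,0],1],[[0,0,0],1],[[0,0,0],1]]' 0 && python3 -m jog '[[[0,0,0],1],[[0,0,0],1],[[0,0,0],1],[[0,0,0],1],[[0,0,0],1],[[0,0,0],1],[[0,0,0],0.5],[[0,0,0],0],[[0,0,0],0]]'
cat > err.py <<'E'
import sys
from h import *
# err.py x y z(grip) az_deg : remaining shift in tool axes as fraction, and turn fraction
s=robot.read_state();W=RR(s['ee_rot']);t=np.array([float(a) for a in sys.argv[1:4]])
g=s['tcp_pos']-robot.grip_point_offset*W[:,2]
az=np.degrees(np.arctan2(W[1,0],W[0,0]))
print('t',s['clock'],'grip',g.round(4),'az',az.round(2),'tilt',np.degrees(np.arccos(-W[2,2])).round(2),'F',s['contact_force'].round(1),'op',round(s['opening'],3))
print('shift frac',(W.T@(t-g)/.05).round(3),'turn',round(((az-float(sys.argv[4]))+180)%360-180,2)/6)
E
python3 err.py .474 .2136 .106 -20.5
python3 - <<'E'
from h import *
s,c=shot('wrist'); save('wrist1',c['color'])
E
```

```text
clock: 2.65
tcp_pos: [0.4718, 0.2187, 0.2624]
ee_rot: [0.0, 0.987, 0.16, -0.0]
contact_force: [-0.0, 1.5, 0.4]
opening: 0.998
clock: 3.78
tcp_pos: [0.4719, 0.2187, 0.2625]
ee_rot: [0.0, 0.984, -0.177, -0.0]
contact_force: [0.2, 0.4, 0.6]
opening: 1.001
t 3.775 grip [0.4719 0.2187 0.2812] az -20.34 tilt 0.02 F [0.2 0.4 0.6] op 1.001
shift frac [0.075 0.081 3.504] turn 0.02666666666666667
```

View pics/wrist1.png

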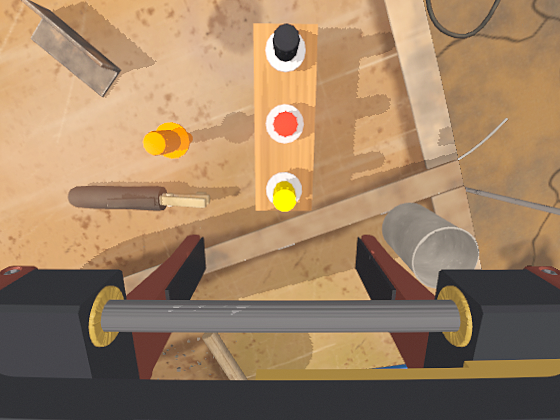

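The wrist view shows the yellow pin between the jaws at (284,200), with red (286,124) and black (286,40) behind it and the rack row aligned with tool y. I'll check its position from this view too.

Run:
```python
from h import *
c=np.load('wrist.npz'); im=c['color']
save('cropD',cv2.resize(im[160:230,250:320],None,fx=8,fy=8,interpolation=cv2.INTER_CUBIC))
for n,p,z in[('Y',(284.3,200.5),.127),('Ycol',(284.3,191),.077),('R',(285.5,124.5),.127)]: print(n,atz(c,p,z).round(4))
```

```text
Y [0.4739 0.2142 0.127 ]
Ycol [0.4741 0.2127 0.077 ]
R [0.5006 0.2837 0.127 ]
```

View pics/cropD.png

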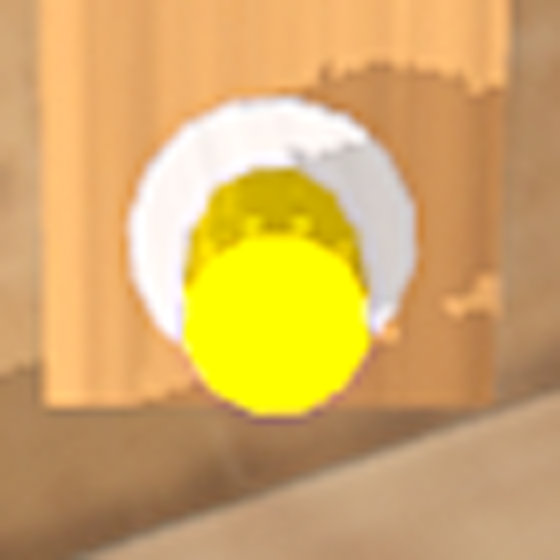

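The crop shows the head centre at px (284.3,200.5), giving (0.474,0.214), which agrees with the top camera. I descend and close.

```bash
python3 -m jog '[[[0.075,0.08,0],0],[[0,0,0.8],0],[[0,0,0.8],0],[[0,0,0.8],0],[[0,0,0.6],0],[[0,0,0.3],0],[[0,0,0.18],0],[[0,0,0],0],[[0,0,0],0]]'
python3 err.py .474 .2138 .106 -20.5
python3 -m jog '[[[0,0,0],0],[[0,0,0],0],[[0,0,0],0],[[0,0,0],0],[[0,0,0],0],[[0,0,0],0],[[0,0,0],0],[[0,0,0],0]]' 255
python3 -m jog '[[[0,0,-0.2],0],[[0,0,-0.3],0],[[0,0,0],0]]'
python3 - <<'E'
from h import *
s,c=shot('wrist'); save('wrist2',c['color'])
E
```

```text
clock: 4.95
tcp_pos: [0.475, 0.2139, 0.0896]
ee_rot: [-0.0, 0.984, -0.177, 0.001]
contact_force: [0.2, -1.2, 0.2]
opening: 1.001
t 4.95 grip [0.475  0.2139 0.1083] az -20.4 tilt 0.1 F [ 0.2 -1.2  0.2] op 1.001
shift frac [-0.017  0.009  0.045] turn 0.016666666666666666
clock: 5.95
tcp_pos: [0.4742, 0.2137, 0.0886]
ee_rot: [0.0, 0.984, -0.177, 0.0]
contact_force: [-0.1, 1.0, -0.1]
opening: 0.272
clock: 6.32
tcp_pos: [0.4754, 0.2141, 0.1153]
ee_rot: [-0.001, 0.984, -0.177, 0.001]
contact_force: [1.0, 0.3, -2.0]
opening: 0.272
```

View pics/wrist2.png

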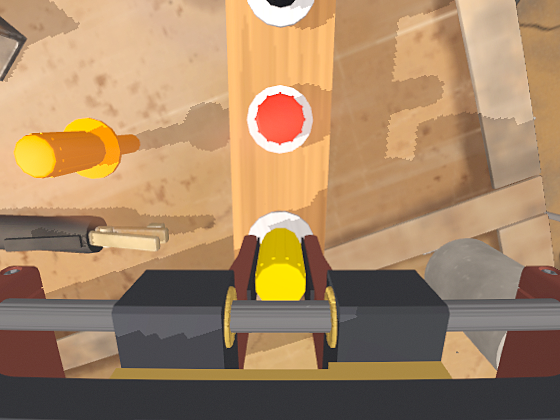

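Gripped: the opening of 0.272 is about 24 mm, and the pin (head at px (280,268)) has risen with the fingers while red stays put. I lift clear and carry it over, overshooting about 60 mm in tool y so the wrist camera can see the mouth.

```bash
python3 -m jog '[[[0,0,-0.6],0],[[0,0,-0.8],0],[[0,0,-0.8],0],[[0,0,-0.3],0],[[0.2,0.4,0],0],[[0.45,0.84,0],0],[[0.45,0.84,0],0],[[0.45,0.84,0],0],[[0.45,0.84,0],0],[[0.45,0.84,0],0],[[0.45,0.84,0],0],[[0.45,0.84,0],0],[[0.45,0.84,0],0],[[0.45,0.84,0],0],[[0.22,0.6,0],0],[[0,0,0],0],[[0,0,0],0],[[0,0,0],0]]'
python3 err.py .5565 -.2091 .25 -20.5
python3 - <<'E'
from h import *
s,c=shot('wrist'); save('wrist3',c['color'])
s,c=shot('top'); save('top3',c['color'])
E
```

```text
clock: 8.62
tcp_pos: [0.5341, -0.2639, 0.2383]
ee_rot: [-0.0, 0.984, -0.177, -0.001]
contact_force: [-0.1, 0.8, -2.0]
opening: 0.268
t 8.625 grip [ 0.5342 -0.2639  0.257 ] az -20.34 tilt 0.07 F [-0.1  0.8 -2. ] op 0.268
shift frac [ 0.038 -1.184  0.14 ] turn 0.02666666666666667
```

View pics/wrist3.png

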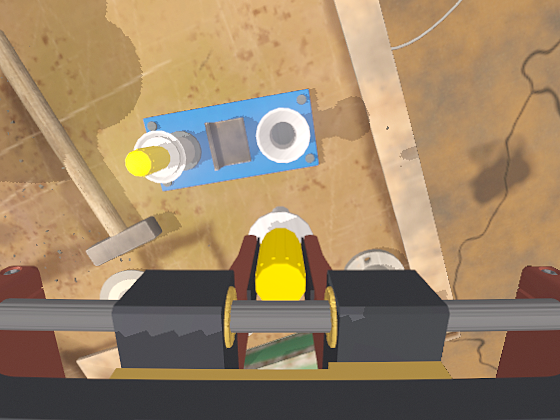

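Run:
```python
from h import *
c=np.load('wrist.npz'); im=c['color']
save('cropE',cv2.resize(im[95:175,245:325],None,fx=7,fy=7,interpolation=cv2.INTER_CUBIC))
save('cropF',cv2.resize(im[200:310,230:330],None,fx=5,fy=5,interpolation=cv2.INTER_CUBIC))
# white rim ellipse
hsv=cv2.cvtColor(im,cv2.COLOR_BGR2HSV); m=((hsv[...,1]<60)&(hsv[...,2]>150)).astype(np.uint8);m[:, :250]=0;m[:,320:]=0;m[:95]=0;m[175:]=0
cs,_=cv2.findContours(m,0,1);k=cv2.fitEllipse(cv2.convexHull(max(cs,key=cv2.contourArea)));print(k,atz(c,k[0],.085).round(4))
```

```text
((282.7171630859375, 134.8843231201172), (54.35955047607422, 55.14958572387695), 6.7321577072143555) [ 0.5568 -0.2076  0.085 ]
```

View pics/cropE.png

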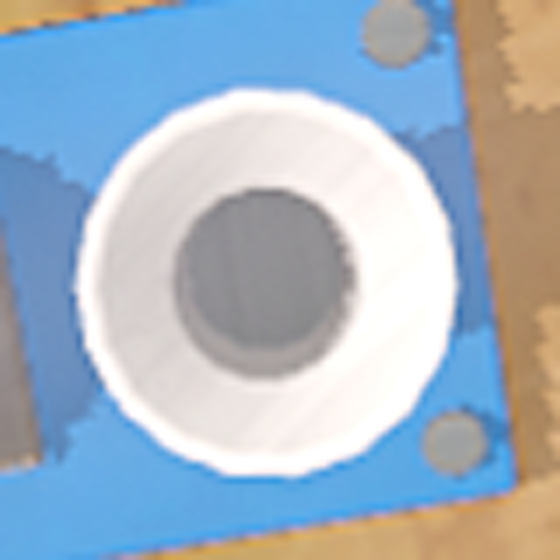

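View pics/cropF.png

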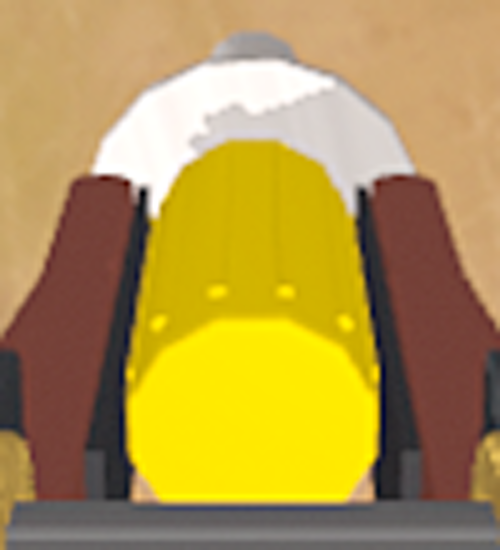

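```bash
python3 - <<'E'
from h import *
c=np.load('wrist.npz');T=np.array(c['tool_from_camera']);Ti=np.linalg.inv(T)
for n,p in[('nose edge',(0,-.008,.0785)),('nose tipcentre',(0,0,.0785)),('nose edge r5',(0,-.005,.0785)),('collar edge',(0,-.021,.0115)),('head top front edge',(0,-.012,-.0385)),('headtop c',(0,0,-.0385))]:
    q=(Ti@np.r_[p,1])[:3]*[1,-1,-1]
    print(n,cv2.projectPoints(q[None],np.zeros(3),np.zeros(3),c['intrinsics'],c['dist_coeffs'])[0].ravel().round(1))
E
python3 err.py .5566 -.2083 .205 -20.5
```

```text
nose edge [281.1 204.3]
nose tipcentre [281.1 213.7]
nose edge r5 [281.1 207.9]
collar edge [281.5 212.8]
head top front edge [282.  264.7]
headtop c [281.9 288.6]
t 8.725 grip [ 0.5344 -0.2642  0.2573] az -20.33 tilt 0.02 F [ 0.5  0.3 -1.8] op 0.265
shift frac [ 0.028 -1.203  1.047] turn 0.028333333333333335
```

The pin hangs upright: nose edge, collar edge and head edge are all within about 1.5 px of the prediction. The mouth is at (0.5566,−0.2083), consistent across the two views. I move over it and lower to just above.

```bash
python3 -m jog '[[[0,-0.6,0],0],[[0.03,-0.6,0],0],[[0,0,0.5],0],[[0,0,0.4],0],[[0,0,0],0],[[0,0,0],0]]'
python3 err.py .5566 -.2083 .1155 -20.5
python3 - <<'E'
from h import *
s,c=shot('scene'); save('scene4',cv2.resize(c['color'][180:340,270:430],None,fx=3.5,fy=3.5))
s,c=shot('top'); save('top4',cv2.resize(c['color'][120:280,320:480],None,fx=3.5,fy=3.5))
E
```

```text
clock: 9.48
tcp_pos: [0.5572, -0.2096, 0.1945]
ee_rot: [0.0, 0.984, -0.177, 0.0]
contact_force: [0.2, -0.4, -2.0]
opening: 0.268
t 9.475 grip [ 0.5572 -0.2095  0.2132] az -20.38 tilt 0.06 F [ 0.2 -0.4 -2. ] op 0.268
shift frac [-0.022 -0.02   1.954] turn 0.02
```

View pics/scene4.png

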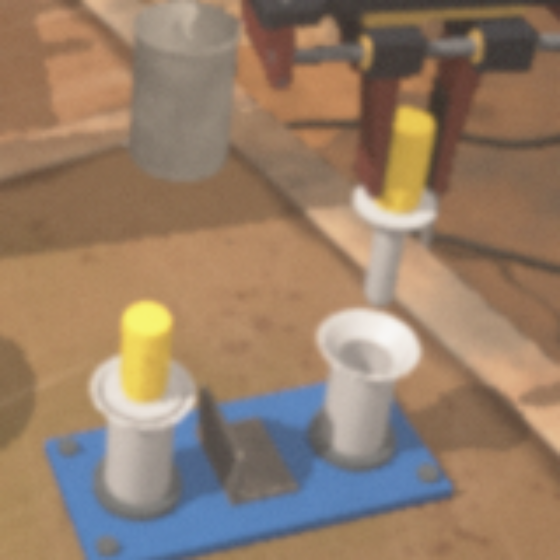

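The pin hangs upright over the funnel (mouth at crop (368,345), nose at (380,298)). I lower it in steps.

```bash
python3 -m jog '[[[0,-0.01,0.3],0],[[0,0,0.3],0],[[0,0,0.3],0],[[0,0,0.3],0],[[0,0,0.3],0],[[0,0,0.2],0],[[0,0,0],0],[[0,0,0],0]]'
python3 err.py .5566 -.2083 .1155 -20.5
```

```text
clock: 10.58
tcp_pos: [0.5573, -0.2094, 0.109]
ee_rot: [0.0, 0.984, -0.177, 0.0]
contact_force: [0.8, -0.6, -1.7]
opening: 0.264
t 10.575 grip [ 0.5573 -0.2094  0.1277] az -20.4 tilt 0.04 F [ 0.8 -0.6 -1.7] op 0.264
shift frac [-0.021 -0.015  0.245] turn 0.016666666666666666
```

No contact so far, and the nose is about 55 mm down the socket. I'll do the last 12 mm in small steps.

```bash
python3 -m jog '[[[0,0,0.08],0],[[0,0,0.08],0],[[0,0,0],0],[[0,0,0],0]]'
python3 err.py .5566 -.2083 .1155 -20.5;python3 -m jog '[[[0,0,0.04],0],[[0,0,0.02],0],[[0,0,0],0],[[0,0,0],0]]'
python3 err.py .5566 -.2083 .1155 -20.5
```

```text
clock: 11.08
tcp_pos: [0.5569, -0.2092, 0.1007]
ee_rot: [0.0, 0.984, -0.177, -0.0]
contact_force: [1.1, -0.9, -2.4]
opening: 0.264
t 11.075 grip [ 0.5569 -0.2092  0.1194] az -20.41 tilt 0.0 F [ 1.1 -0.9 -2.4] op 0.264
shift frac [-0.012 -0.014  0.078] turn 0.015
clock: 11.58
tcp_pos: [0.5572, -0.2092, 0.0983]
ee_rot: [0.0, 0.984, -0.177, 0.0]
contact_force: [-2.1, 2.2, 5.6]
opening: 0.268
t 11.575 grip [ 0.5572 -0.2092  0.117 ] az -20.41 tilt 0.04 F [-2.1  2.2  5.6] op 0.268
shift frac [-0.017 -0.012  0.031] turn 0.015
```

Contact (Fz went from −2.4 to +5.6 N) at the expected seat height. I release and check before retreating.

```bash
python3 -m jog '[[[0,0,0],0],[[0,0,0],0],[[0,0,0],0],[[0,0,0],0],[[0,0,0],0],[[0,0,0],0]]' 0
python3 -m jog '[[[0,0,-0.3],0],[[0,0,-0.6],0],[[0,0,-0.8],0],[[0,0,-0.8],0],[[0,0.6,-0.3],0],[[0,0.8,0],0],[[0,0.6,0],0],[[0,0,0],0],[[0,0,0],0],[[0,0,0],0]]'
python3 - <<'E'
from h import *
s,c=shot('scene'); save('scene5',cv2.resize(c['color'][130:340,170:430],None,fx=3,fy=2.8))
s,c=shot('top'); save('top5',cv2.resize(c['color'][140:270,130:440],None,fx=2.5,fy=2.5))
s,c=shot('wrist'); save('wrist5',c['color'])
E
```

```text
clock: 12.32
tcp_pos: [0.5569, -0.2092, 0.0976]
ee_rot: [0.0, 0.984, -0.177, -0.0]
contact_force: [0.5, -0.1, 0.3]
opening: 0.91
clock: 13.58
tcp_pos: [0.5224, -0.3018, 0.2379]
ee_rot: [-0.0, 0.984, -0.177, 0.0]
contact_force: [0.4, 0.7, -0.4]
opening: 1.002
```

View pics/scene5.png

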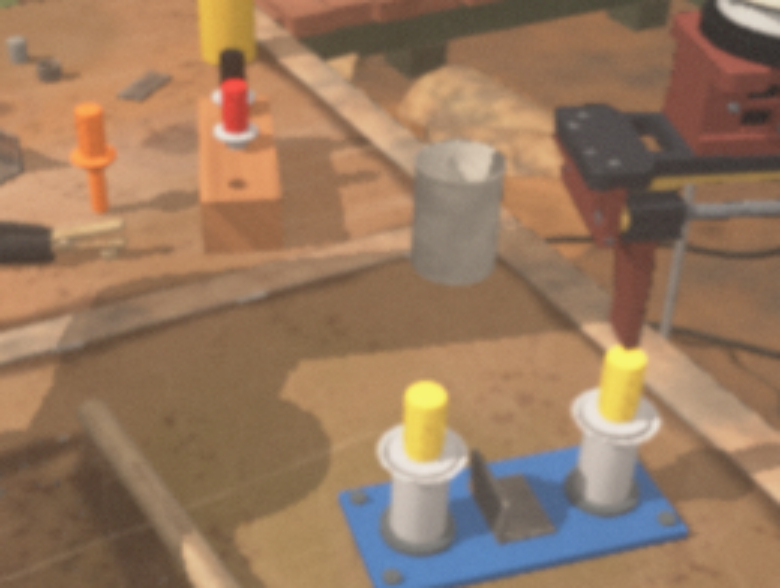

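View pics/top5.png

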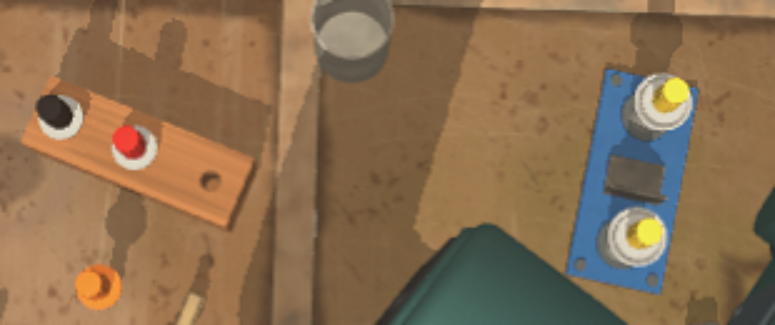

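View pics/wrist5.png

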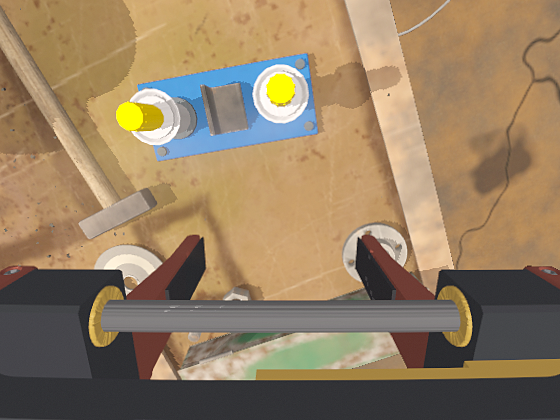

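All views show the pin standing in the socket like its fitted twin, with its head at top crop (676,91) and wrist px (281,89). Red and black are still in their wells. One numeric check before handing in.

Run:
```python
from h import *
t=np.load('top.npz');w=np.load('wrist.npz')
print('top head',atz(t,(400.2,176.2),.135).round(4),'wrist',atz(w,(281,89),.135).round(4),'fit top',atz(t,(389.6,232.8),.135).round(4))
print('top depth new/fitted',np.median(t['range_z'][175:178,399:402]),np.median(t['range_z'][232:235,389:392]))
a=w['range_z'];W=RR(w['rot']);T=w['tool_from_camera']
for u,v in((281,89),(130,115)):
    z=np.median(a[v-2:v+3,u-2:u+3]);p=cv2.undistortPoints(np.array([[[u,v]]],float),w['intrinsics'],w['dist_coeffs'])[0,0]
    print('wrist head top z',(W@(T[:3,:3]@np.array([p[0]*z,-p[1]*z,-z])+T[:3,3])+w['tcp']).round(4))
print(robot.read_state()['clock'])
robot.close_job()
```

```text
top head [ 0.5557 -0.2089  0.135 ] wrist [ 0.5569 -0.2088  0.135 ] fit top [ 0.4271 -0.1845  0.135 ]
top depth new/fitted 1.1951661 1.1790028
wrist head top z [ 0.5568 -0.2089  0.1359]
wrist head top z [ 0.4303 -0.1831  0.1338]
13.725
the job is handed in; nothing more can be done
```

The yellow-headed pin from the rack now stands in the jig's empty socket, released, and the job was handed in at 13.7 s of the 40 s. I lowered it in held in the fingers until the collar touched the funnel (about 8 N change in vertical force), then opened the gripper and backed clear.

- **Last checks:** the wrist camera puts the top of the head at 135.9 mm (135 mm expected when home) and within 1 mm of the socket axis. The head sits over the mouth in both the top and wrist views, so the pin is upright. I judged the red and black pins by eye in the top and scene views: both look unmoved in their wells. The gripper was clear of everything.
- **Disagreements:** the top camera's raw depth showed the new head about 16 mm farther off than the fitted one. I put most of that down to the camera's slight tilt and depth noise, and trusted the wrist depth. My first rough scene-camera reading of the mouth was also 2–3 mm off the other cameras, so I did not use it.

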